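Push a wet half-round tile onto the drying bar

TASK

The half-round ridge tile on the ware board has just been glazed, so do not pick it up: push it along the board and over the free end of the drying bar until it hangs on the bar alone, clear of the board. Then slide it on along the bar until you feel it press lightly into the sprung buffer (a few newtons, never rammed), and leave it hanging upright, at rest against the buffer. Do not disturb the kiln props and the brush.

Things in the scene. Friction and masses are not known exactly. Their poses are not given: they have to be found in the camera images.
- rack: fixed drying rack; its origin is on the bench under the bar's free end, z up, y along the bar from the free end towards the post (tile is pushed towards +y), x across. It carries board, bar and post, all with the same axes. Base plate 12 mm high under the bar.
- board: plywood ware board on which the tile stands, fixed. Origin as the rack's. Its level top is 50 mm above the bench, 250 mm across (x -125..125), 270 mm long (y -270..0); it ends at y = 0, where the bar begins.
- bar: smooth steel bar, 22 mm in diameter, cantilevered from the post, 96 mm above the bench (top 57 mm above the board's top). Origin on the bar's axis at its free end, which tapers to 8 mm over the first 14 mm; runs along y to the post.
- post: steel post, 50 mm wide, holding the bar's far end. Origin on the bar's axis, 270 mm from its free end. A clamp on the bar before it carries a sprung buffer, a black rubber disc of 58 mm around the bar. The clamp's setting is not reported: the disc's face is 65 to 115 mm before the post's origin (155 to 205 mm from the bar's free end). The buffer yields 1.25 mm per newton, 16 mm at most.
- tile: loose half-round terracotta tile (inverted U), 0.44 kg, too wide to grip: 110 mm long along its y, 104 mm wide along x, 76 mm high, wall 12 mm; inside 80 mm wide, 64 mm high at the crown, open at both ends. Origin midway between its feet, at their underside. It starts off line and askew. Hung, its feet are 7 mm below the board's top; past y = 55 mm it is clear of the board.
- prop_tall: loose cream ceramic tube standing on the bench, 42 mm diameter, 75 mm high; origin at its foot. Not to be disturbed.
- prop_short: loose cream ceramic tube standing on the bench, 42 mm diameter, 50 mm high; origin at its foot. Not to be disturbed.
- brush: loose wooden brush lying on the bench beside the bar; origin under its middle, long axis x. Not to be disturbed.
Things that resemble listed ones, but are neither listed nor needed, are in the scene too. Of the things shaped like the tile, the terracotta one is meant.

How it is judged:
By the outcome, as a careful person would: the job done as asked, in the order asked, and still so for the second after the job is handed in, with the robot touching nothing.
It also fails if it takes over 72 s, if anything falls off the work surface, if the arm or the gripper's body presses on something with over 40 N, if the wrist force passes 120 N, or if a joint passes its speed limit or range.

ROBOT

A 6-joint arm with a two-finger parallel gripper is mounted at the origin on the work surface. World frame = base frame: x ahead of the robot, y to its left, z up, the work surface at z = 0. Lengths are in m, angles in rad, forces in N, time in s.
With the tool pointing down it reaches from about 0.35 to 0.775 m from the base axis. Payload 5.5 kg.
Tool frame: the origin (TCP) lies on the centre line of the jaws, within the pads' length; the fingertips stand 11 mm ahead of it and the grasp point (between the pads) lies 8 mm behind it; z points along the fingers, y is the line along which they close (so a half turn about z gives the same grasp; the last joint's range is limited). The gripper opens to 85 mm and grips with 20 to 120 N. Pads are 22 mm wide; open, the fingers measure 114 mm over their backs; the gripper's body (76 mm by 85 mm) begins 54 mm behind the grasp point. The pads swing forward as they close: fully open they stand 13 mm farther back than shut.
Start: joints at [0.997, 0.313, 0.046, 1.304, 0, 1.431], TCP at [0.242, 0.522, 0.216] pointing down, gripper open.
Joint ranges: [-2.76, 2.76], [-0.86, 1.69], [-1.03, 1.26], [-2.2, 2.34], [-1.47, 1.5], [-3.14, 3.14]. Speed limits (rad/s): [2.57, 2.57, 3.14, 3.14, 3.14, 3.14].

INTERFACE

Orientations are given as a unit quaternion [w, x, y, z].
In Python, from workcell import env, viewer, order, models gives the robot as it stands.
- The arm moves only by the tool drive_tool, never from a script. Its argument "series" is a list that holds one entry, the list of rows, each a list of 6 numbers: the shift along the tool's x, y, z each as a share of 120 mm, from -1 to 1, then the turn, a rotation vector about the tool's x, y, z each as a share of 180 degrees, from -1 to 1. A call has 1 to 20 rows; each row shifts and turns the commanded pose from where the row before left it, along the tool's axes as they then stand; what a row does not reach is not made up. A row lasts 1/8 s, in which the tool goes at most 62.5 mm and 10.7 degrees, less where a joint would pass 70% of its speed; a pose out of reach is approached as far as the arm can. A call with a number of a shift or a turn outside -1 to 1 is refused whole. A call with a gripper value outside its range is refused whole. "jaw" is the opening, from -1 (shut) to 1 (fully open), set as the call begins (left out, the last holds). The fingers move at their own pace and stop on an object; "grip_force" is the grip in N (left out, the last holds). Time passes only in rows, so rows that do not move let the fingers close. It gives the time, the measured TCP pose, the force, the opening and the grip force at its end, in the units of the state.
- env.get_state(): the state, without advancing time (a new reading comes with each control period).
- viewer.read_camera(name): name is "side" or "top" or "wrist"; returns the picture (384x512x3 uint8, red, green, blue); there is no depth.
- viewer.camera_info(name): a dict with "intrinsics" (3x3 intrinsics, pixels), "R" (3x3) and "t" (3): a world point X has camera coordinates R X + t; the wrist camera has in their place "T_tool_cam" (4x4, takes a point from camera to tool coordinates, whose origin is the TCP and whose axes are the flange's). Camera axes: x right, y down, z forward; pixel columns grow to the right and rows downward; lengths in m; the calibration is good to about 2 mm. A picture is of the moment at which its call begins: read the wrist's pose just before it. camera_info takes no time and is no camera call.
- order.hand_in(): hands the job in; it is judged then, once.
Trained networks look in the newest picture that a camera, given by its name, has taken for a name from the list of things; names that differ only in an ending like _2 or _b are one class to them, and where a whole thing is asked for, a point or a joint stands for the part that bears it (a point fixed in the world has none). Each returns a list of dicts, best first, with "score" (0 to 1); they miss things now and then, are a little off and sometimes report something else, mostly with a low value. They report only what shows in the picture. A call takes as long as a camera call. They do not tell look-alikes from the thing itself.
- models.silhouettes(label, camera): "region" (384x512 bool, what is visible of it) and "location" ([column, row] in pixels, amid what is visible of it).
The state is a dict: "clock": time; "joint_pos": joint angles; "qvel": joint speeds; "tau": joint torques, N m; "tcp_pos": TCP position; "orientation": TCP orientation; "wrist_force": force on the tool from outside, world axes, zero at the start; "ft_torque": the same for the moment, N m; "finger_gap": finger opening in m; "grip_force": force on a finger pad.
Only numpy, scipy, OpenCV 4.12 (cv2) and the standard library are available. Lean on these libraries where they do the work, as an engineer would, in place of code of your own. Each camera call takes 0.05 s, during which the arm holds its last target. There are 200 camera calls.

## Working session

There is one attempt and no reset: what is moved stays moved. The work goes in short steps, Python scripts to look and compute and a tool call to move; the robot and the scene stay as the last step left them, time stands still between calls to the robot, and variables do not carry over. Pictures are saved under pics/ and viewed, at most 10 in all, crops included, and the job is handed in when it is done.

Besides the shell and the picture viewer there is one more tool, called after "Request:" by a JSON object that holds its "method" and its "body". drive_tool: Moves the arm, as the interface text tells. Its arguments: {"type":"object","properties":{"series":{"type":"array"},"jaw":{"type":"number"},"grip_force":{"type":"number"}},"required":["series"]}

```bash
mkdir -p pics; cat > h.py <<'E'
import numpy as np,cv2
from workcell import env,viewer,order,models
def save(n,im): cv2.imwrite('pics/'+n,im[:,:,::-1])
def ray(cam,px):
    c=viewer.camera_info(cam);K=np.array(c['intrinsics']);R=np.array(c['R']);t=np.array(c['t'])
    d=R.T@np.linalg.inv(K)@np.array([px[0],px[1],1.]);return -R.T@t,d
def atz(cam,px,z):
    o,d=ray(cam,px);return o+d*(z-o[2])/d[2]
def proj(cam,X):
    c=viewer.camera_info(cam);p=np.array(c['intrinsics'])@(np.array(c['R'])@np.array(X,float)+np.array(c['t']));return p[:2]/p[2]
E
python3 - <<'E'
from h import *
a=viewer.read_camera('top')
for n in ['tile','board','bar','post','rack','prop_tall','prop_short','brush']:
    for d in models.silhouettes(n,'top'): 
        r=d['region'].astype(np.uint8); print('top',n,round(d['score'],2),d['location'],r.sum(),[np.round(v,1) for v in cv2.minAreaRect(cv2.findNonZero(r))] if r.any() else '')
b=viewer.read_camera('side')
for n in ['tile','post','bar']:
    for d in models.silhouettes(n,'side'): print('side',n,round(d['score'],2),d['location'],d['region'].sum())
for c in['top','side']:
    i=viewer.camera_info(c);print(c,np.round(-np.array(i['R']).T@i['t'],3),np.round(i['intrinsics'],0).tolist())
im=np.vstack([a,b]); save('a.png',cv2.resize(a,(800,600)));save('b.png',cv2.resize(b,(800,600)))
print(env.get_state())
E
```

```text
top tile 0.95 [294.0, 133.6] 1250 [array([290. , 132.7]), array([33.7, 39.3]), np.float64(43.5)]
top tile 0.94 [295.6, 218.1] 1473 [array([297.6, 217.6]), array([40.9, 37.6]), np.float64(6.0)]
top tile 0.6 [355.9, 136.3] 1368 [array([354.4, 136.7]), array([35.6, 43.1]), np.float64(15.9)]
top board 0.73 [281.8, 241.7] 6316 [array([289.6, 231.1]), array([93.1, 86.5]), np.float64(11.5)]
top bar 0.67 [207.1, 214.1] 529 [array([197.9, 211.3]), array([90.2,  8.4]), np.float64(11.5)]
top post 0.82 [163.4, 202.8] 583 [array([165.5, 205. ]), array([44.4, 20.5]), np.float64(9.5)]
top rack 0.93 [261.2, 226.3] 10235 [array([240., 221.]), array([195.3,  85.9]), np.float64(11.9)]
top prop_tall 0.51 [232.8, 164.9] 211 [array([235., 166.]), array([16., 14.]), np.float64(90.0)]
top prop_short 0.67 [192.9, 159.6] 201 [array([194.7, 161.9]), array([16.5, 13.9]), np.float64(63.4)]
top brush 0.77 [181.3, 253.7] 732 [array([189.6, 256.3]), array([67.1, 14.4]), np.float64(2.9)]
side tile 0.96 [288.3, 169.8] 1226
side tile 0.77 [226.6, 127.9] 1030
side tile 0.71 [196.4, 164.4] 1069
side tile 0.64 [295.6, 12
[... 242 characters left out ...]
, 1.0]]
{'clock': 0.65, 'joint_pos': array([ 9.97355604e-01,  3.13171581e-01,  4.61163315e-02,  1.30360868e+00,
       -8.07764966e-07,  1.43119084e+00]), 'qvel': array([-0.00110052, -0.0020269 ,  0.00078639,  0.00117585,  0.0001757 ,
       -0.00024606]), 'tau': array([-5.75681224e-05, -4.80223203e+01,  2.98712647e+01, -2.33831292e-05,
       -9.76606862e-05,  1.18684378e-05]), 'tcp_pos': array([0.24174105, 0.52176657, 0.21564606]), 'orientation': array([2.34828005e-05, 2.15220500e-01, 9.76565478e-01, 6.18942840e-05]), 'wrist_force': array([0.80566007, 0.43741212, 0.34019365]), 'ft_torque': array([ 0.00487701,  0.00888445, -0.00969453]), 'grip_force': 0.0, 'finger_gap': 0.08526829877821328}
```

View pics/a.png

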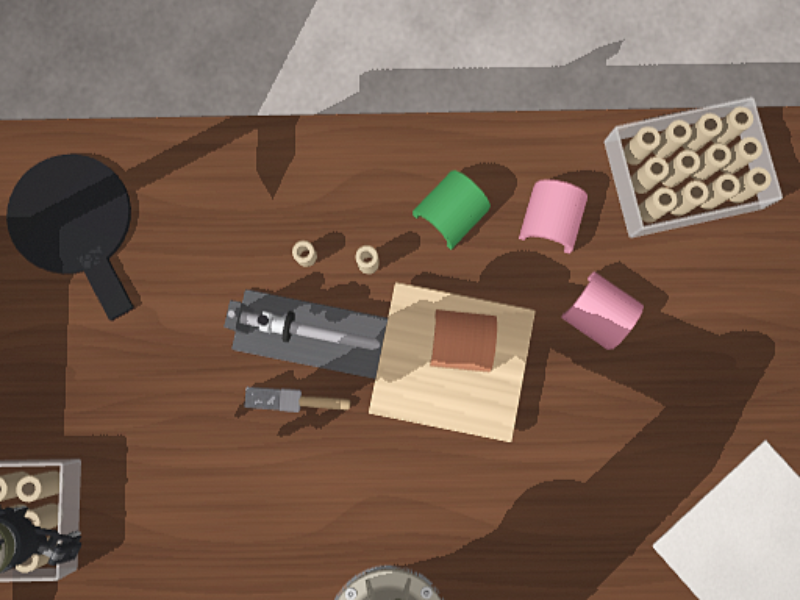

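View pics/b.png

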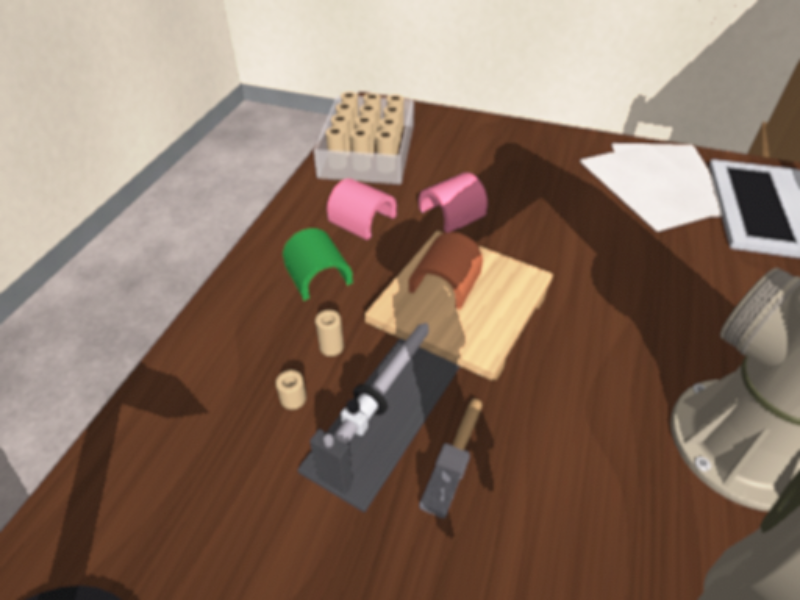

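```bash
cat >> h.py <<'E'
from scipy.optimize import minimize
from scipy.spatial.transform import Rotation as Ro
def tilepts():
    a=np.linspace(0,np.pi,25);x=np.r_[52,52*np.cos(a),-52]/1e3;z=np.r_[0,24+52*np.sin(a),0]/1e3
    return np.vstack([np.c_[x,np.full(27,s),z] for s in(-.055,.055)])
def boardpts(): return np.array([[x,y,z] for x in(-.125,.125) for y in(-.27,0) for z in(.05,.035)])
def place(P,p,z=0): 
    c,s=np.cos(p[2]),np.sin(p[2]);return np.c_[P[:,0]*c-P[:,1]*s+p[0],P[:,0]*s+P[:,1]*c+p[1],P[:,2]+z]
def hullmask(cam,W):
    u=np.array([proj(cam,w) for w in W]);h=cv2.convexHull((u*16*4+30).astype(np.int32).reshape(-1,1,2))
    m=np.zeros((384*4,512*4),np.uint8);cv2.fillConvexPoly(m,h,1,shift=4);return cv2.resize(m.astype(np.float32),(512,384),interpolation=cv2.INTER_AREA)
def fit(P,z,obs,p0):
    f=lambda p:sum(1-np.minimum(hullmask(c,place(P,p,z)),m).sum()/np.maximum(hullmask(c,place(P,p,z)),m).sum() for c,m in obs)
    S=np.array([p0]*4,float);S[1,0]+=.015;S[2,1]+=.015;S[3,2]+=.1
    r=minimize(f,p0,method='Nelder-Mead',options=dict(initial_simplex=S,maxiter=120,xatol=2e-4,fatol=1e-4));return r.x,r.fun
def hull(m):
    o=np.zeros(m.shape,np.uint8);cv2.fillConvexPoly(o,cv2.convexHull(cv2.findNonZero(m.astype(np.uint8))),1);return o.astype(np.float32)
def tilemask(cam,im):
    best=None
    for d in models.silhouettes('tile',cam):
        r=d['region'];c=im[r].mean(0) if r.any() else np.zeros(3)
        if c[0]>1.5*c[1] and c[0]>1.6*c[2] and c[1]<1.5*c[2]+0 and (best is None): best=d; print(cam,c.round(),d['location'],r.sum())
    return None if best is None else best['region']
def rel(rk,t):
    c,s=np.cos(rk[2]),np.sin(rk[2]);d=np.array(t[:2])-rk[:2]
    return np.array([c*d[0]+s*d[1],-s*d[0]+c*d[1],t[2]-rk[2]])
E
python3 - <<'E'
from h import *
im=viewer.read_camera('top');t=tilemask('top',im)
b=models.silhouettes('board','top')[0]['region']
c=np.array([atz('top',p,.05) for p in np.array([[397,283],[535,312],[513,442],[370,413]])*.64]);print('corners',c.round(3).tolist())
y=c[0]-c[1]; y=y/np.linalg.norm(y); o=(c[0]+c[3])/2
print(np.linalg.norm(c-np.roll(c,1,0),axis=1).round(3))
rk0=[o[0],o[1],np.arctan2(-y[0],y[1])];print(rk0)
rk,e=fit(boardpts(),0,[('top',hull(b|t))],rk0);print('rack',rk.round(4),e)
# bar axis
for n in('bar','post'):
    d=models.silhouettes(n,'top')[0]['region'];q=np.argwhere(d)[:,::-1]
    W=np.array([rel(rk,np.r_[atz('top',p,.1)[:2],0]) for p in q]);print(n,[np.percentile(W[:,1],k).round(3) for k in(0,2,98,100)],[(yy,np.median(W[abs(W[:,1]-yy)<.01,0]).round(4)) for yy in(.03,.06,.09,.12,.25) if (abs(W[:,1]-yy)<.01).any()])
im=viewer.read_camera('side');ts=tilemask('side',im)
p0=atz('top',np.argwhere(t).mean(0)[::-1],.1);p0[2]=rk[2]-.2
for obs in([('top',hull(t))],[('side',hull(ts))],[('top',hull(t)),('side',hull(ts))]):
    p,e=fit(tilepts(),.05,obs,p0);print('tile',p.round(4),e,'rel',rel(rk,p).round(4))
rb=[d['region'] for d in models.silhouettes('board','side')]
if rb: print(fit(boardpts(),0,[('side',hull(rb[0]|ts))],rk))
for n in('prop_tall','prop_short','brush'):
    print(n)
for px in([193,160],[233,165]): print(atz('top',px,.06).round(3))
E
```

```text
top [146.  95.  73.] [296.7, 217.2] 1452
corners [[0.641, -0.027, 0.05], [0.581, -0.285, 0.05], [0.341, -0.236, 0.05], [0.398, 0.027, 0.05]]
[0.248 0.266 0.245 0.269]
[np.float64(0.5192203250819181), np.float64(0.00026692624209768284), np.float64(-0.22539616059977652)]
rack [ 0.5214  0.0056 -0.2149] 0.01566845178604126
bar [np.float64(0.002), np.float64(0.008), np.float64(0.254), np.float64(0.259)] [(0.03, np.float64(-0.0006)), (0.06, np.float64(-0.0012)), (0.09, np.float64(-0.0007)), (0.12, np.float64(-0.0007)), (0.25, np.float64(-0.0006))]
post [np.float64(0.163), np.float64(0.166), np.float64(0.282), np.float64(0.284)] [(0.25, np.float64(-0.017))]
side [138.  81.  57.] [291.8, 167.8] 1287Traceback (most recent call last):
  File "<stdin>", line 16, in <module>
  File "h.py", line 25, in fit
    r=minimize(f,p0,method='Nelder-Mead',options=dict(initial_simplex=S,maxiter=120,xatol=2e-4,fatol=1e-4));return r.x,r.fun
    res = _minimize_neldermead(fun, x0, args, callback, bounds=bounds,
                               **options)
    fxe = func(xe)
    fx = function(np.copy(x), *(wrappe
[... 256 characters left out ...]
^^^^^^^^^^^^^^^^^^^^^^^^^^^^^^^^^^^^^^^^^^^^^^^^^
  File "h.py", line 23, in <genexpr>
    f=lambda p:sum(1-np.minimum(hullmask(c,place(P,p,z)),m).sum()/np.maximum(hullmask(c,place(P,p,z)),m).sum() for c,m in obs)
                                                                             ~~~~~~~~^^^^^^^^^^^^^^^^
  File "h.py", line 20, in hullmask
    u=np.array([proj(cam,w) for w in W]);h=cv2.convexHull((u*16*4+30).astype(np.int32).reshape(-1,1,2))
                ~~~~^^^^^^^
  File "h.py", line 10, in proj
    c=viewer.camera_info(cam);p=np.array(c['intrinsics'])@(np.array(c['R'])@np.array(X,float)+np.array(c['t']));return p[:2]/p[2]
ValueError: time passes only in moves, steps and waits
```

```bash
sed -i 's/viewer.camera_info(cam)/CI[cam]/' h.py; sed -i '2a CI={c:viewer.camera_info(c) for c in("top","side")}' h.py
cat > look.py <<'E'
from h import *
import sys
def look(rk,z=.05,guess=None,cams=('top','side')):
    obs=[]
    for c in cams:
        im=viewer.read_camera(c);t=tilemask(c,im)
        if t is not None: obs.append((c,hull(t)))
    if guess is None:
        p0=atz('top',np.argwhere(obs[0][1]>0).mean(0)[::-1],.1);p0[2]=rk[2]
    else: p0=np.array(guess)
    for o in [[o] for o in obs]+([obs] if len(obs)>1 else []):
        p,e=fit(tilepts(),z,o,p0);print([c for c,_ in o],p.round(4),round(e,3),'rel',rel(rk,p).round(4))
    return p
RK=np.array([.5214,.0056,-.2149])
E
python3 - <<'E'
from look import *
look(RK)
rb=[d['region'] for d in models.silhouettes('board','side')]
if rb: print(fit(boardpts(),0,[('side',hull(rb[0]))],RK))
for px in([193,160],[233,165]): print(rel(RK,atz('top',px,.06)).round(3))
print(env.get_state()['clock'])
E
```

```text
top [146.  95.  73.] [295.5, 219.8] 1452
side [136.  79.  56.] [288.2, 169.1] 1263
['top'] [ 0.5291 -0.1448 -0.1017] 0.041 rel [ 0.0396 -0.1453  0.1132]
['side'] [ 0.5341 -0.1552 -0.1198] 0.028 rel [ 0.0467 -0.1544  0.0951]
['top', 'side'] [ 0.5314 -0.1461 -0.1151] 0.185 rel [ 0.0421 -0.1461  0.0998]
(array([ 0.52278984,  0.00411645, -0.21902308]), np.float64(0.04964357614517212))
[0.148 0.183 0.275]
[0.157 0.064 0.275]
1.25
```

Request:
{"method": "drive_tool", "body": {"series": [[[0,0,0,0,0,-0.035],[0,0,0,0,0,-0.035],[-0.242,-0.276,0,0,0,0],[-0.242,-0.276,0,0,0,0],[-0.242,-0.276,0,0,0,0],[-0.242,-0.276,0,0,0,0],[-0.242,-0.276,0,0,0,0],[-0.242,-0.276,0,0,0,0],[-0.242,-0.276,0,0,0,0],[-0.242,-0.276,0,0,0,0],[-0.242,-0.276,0,0,0,0],[-0.242,-0.276,0,0,0,0],[-0.242,-0.276,0,0,0,0],[-0.242,-0.276,0,0,0,0],[-0.242,-0.276,0,0,0,0],[-0.242,-0.276,0,0,0,0],[-0.242,-0.276,0,0,0,0],[-0.242,-0.276,0,0,0,0],[-0.242,-0.276,0,0,0,0],[-0.242,-0.276,0,0,0,0]]], "jaw": 0.65}}

```text
clock: 3.75
tcp_pos: [0.6266, -0.1731, 0.2156]
orientation: [0.0, 0.107, 0.994, 0.0]
wrist_force: [0.4, 0.6, 0.0]
finger_gap: 0.0704
grip_force: 0.0
```

```bash
cat >> look.py <<'E'
def st():
    s=env.get_state();R=Ro.from_quat(np.array(s['orientation'])[[1,2,3,0]]).as_matrix()
    print('clk',round(s['clock'],2),'tcp rack',rel(RK,np.r_[s['tcp_pos'][:2],0])[:2].round(4),'z',s['tcp_pos'][2].round(4),'tooly-racky deg',np.degrees(np.arctan2(R[1,1],R[0,1])-np.pi/2-RK[2]).round(2),'tilt',R[2,2].round(4),'F rack',(Ro.from_euler('z',-RK[2]).apply(s['wrist_force'])).round(2),'gap',round(s['finger_gap'],4))
    return s,R
E
python3 - <<'E'
from look import *
s,R=st()
look(RK,cams=('top',))
im=viewer.read_camera('wrist');save('w1.png',im)
E
```

```text
clk 3.75 tcp rack [ 0.1409 -0.1522] z 0.2156 tooly-racky deg 0.05 tilt -1.0 F rack [0.29 0.65 0.03] gap 0.0704Traceback (most recent call last):
  File "<stdin>", line 3, in <module>
  File "look.py", line 9, in look
    p0=atz('top',np.argwhere(obs[0][1]>0).mean(0)[::-1],.1);p0[2]=rk[2]
                             ~~~^^^
IndexError: list index out of range
```

Request:
{"method": "drive_tool", "body": {"series": [[[0,0,0.356,0,0,0],[0,0,0.356,0,0,0],[0,0,0.356,0,0,0],[0.083,0,0,0,0,0],[0.083,0,0,0,0,0],[0.033,0,0,0,0,0],[0.033,0,0,0,0,0],[0.033,0,0,0,0,0],[0.033,0,0,0,0,0],[0.033,0,0,0,0,0],[0.033,0,0,0,0,0],[0.033,0,0,0,0,0]]]}}

```text
clock: 5.35
tcp_pos: [0.5792, -0.1616, 0.0873]
orientation: [-0.0, 0.107, 0.994, 0.0]
wrist_force: [-0.6, -0.0, -0.2]
finger_gap: 0.0703
grip_force: 0.0
```

```bash
python3 - <<'E'
from look import *
s,R=st()
im=viewer.read_camera('wrist');b=viewer.read_camera('side')
save('w1.png',np.hstack([im,b])[:, :, :] if 0 else cv2.resize(np.hstack([im,b]),(800,300)))
E
```

```text
clk 5.35 tcp rack [ 0.0921 -0.151 ] z 0.0873 tooly-racky deg 0.06 tilt -1.0 F rack [-0.58 -0.17 -0.16] gap 0.0703
```

View pics/w1.png

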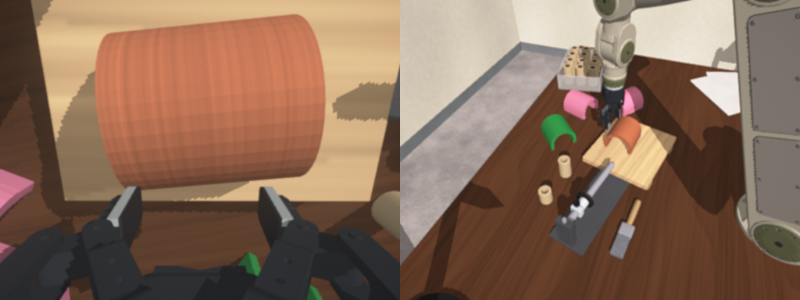

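```bash
cat >> look.py <<'E'
def wristcam():
    s=env.get_state();i=viewer.camera_info('wrist');T=np.eye(4);T[:3,:3]=Ro.from_quat(np.array(s['orientation'])[[1,2,3,0]]).as_matrix();T[:3,3]=s['tcp_pos']
    W=np.linalg.inv(T@np.array(i['T_tool_cam']));CI['wrist']=dict(intrinsics=i['intrinsics'],R=W[:3,:3],t=W[:3,3])
def rk2w(x,y,a): 
    c,s=np.cos(RK[2]),np.sin(RK[2]);return np.array([RK[0]+c*x-s*y,RK[1]+s*x+c*y,RK[2]+a])
def wlook(x,y,a,z=.05):
    wristcam();im=viewer.read_camera('wrist');t=tilemask('wrist',im)
    p,e=fit(tilepts(),z,[('wrist',hull(t))],rk2w(x,y,a));print('wrist fit',round(e,3),rel(RK,p).round(4));return im
E
python3 - <<'E'
from look import *
im=wlook(.025,-.15,.08)
c=np.array([[40,0],[62,198],[385,198]])*512/400. if 0 else None
for y,x in((-.27,.125),(0,.125)): print(proj('wrist',rk2w(x,y,0)*[1,1,0]+[0,0,.05]).round()*400/512)
E
```

```text
wrist [181. 110.  81.] [268.2, 129.4] 57360
wrist fit 0.023 [ 0.0403 -0.1459  0.0915]
[ 64.84375 200.     ]
[371.09375 200.78125]
```

```bash
python3 - <<'E'
from look import *
wristcam();s,R=st();im=viewer.read_camera('wrist')
for dx in(-.011,.011):
  for dy in(-.035,.035):
    for dz in(-.02,.011):
      p=proj('wrist',s['tcp_pos']+R@[dx,dy,dz]);print(dx,dy,dz,p.round());cv2.circle(im,tuple(int(v) for v in p),4,(0,255,0) if dx>0 else (0,0,255),-1)
x,y,a=.0403,-.1459,.0915
m=hullmask('wrist',place(tilepts(),rk2w(x,y,a),.05));cs,_=cv2.findContours((m>.5).astype(np.uint8),0,2);cv2.drawContours(im,cs,-1,(255,255,0),1)
save('w2.png',im[100:])
E
```

```text
clk 5.55 tcp rack [ 0.0924 -0.151 ] z 0.0875 tooly-racky deg 0.06 tilt -1.0 F rack [ 0.81 -0.6  -0.23] gap 0.0706
-0.011 -0.035 -0.02 [185. 272.]
-0.011 -0.035 0.011 [197. 244.]
-0.011 0.035 -0.02 [326. 272.]
-0.011 0.035 0.011 [315. 244.]
0.011 -0.035 -0.02 [183. 231.]
0.011 -0.035 0.011 [195. 209.]
0.011 0.035 -0.02 [329. 231.]
0.011 0.035 0.011 [317. 209.]
```

View pics/w2.png

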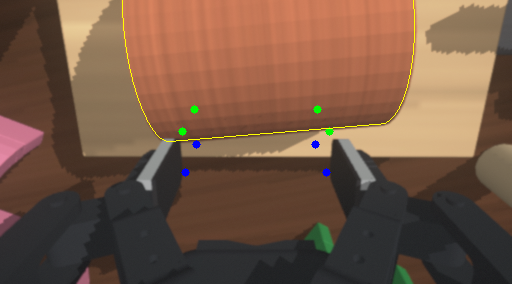

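```bash
python3 - <<'E'
from look import *
b=viewer.read_camera('side')
u=[proj('side',s) for s in [env.get_state()['tcp_pos']]];print(u)
x,y=u[0].astype(int);save('s2.png',cv2.resize(b[y-60:y+60,x-80:x+80],(800,600),interpolation=cv2.INTER_CUBIC))
E
```

```text
[array([270.67982801, 164.54295458])]
```

View pics/s2.png

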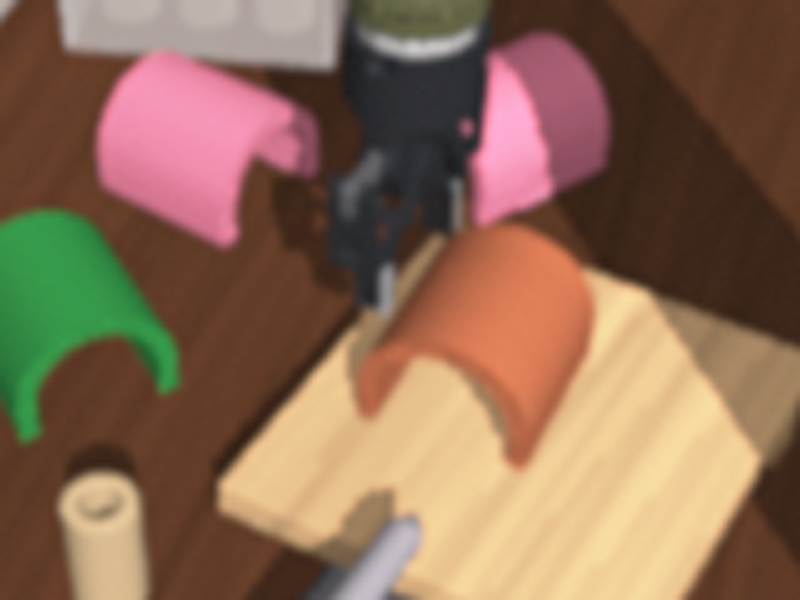

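```bash
python3 - <<'E'
from look import *
s,R=st();wristcam()
def tri(pw,ps):
    o1,d1=ray('wrist',pw);o2,d2=ray('side',ps);d1/=np.linalg.norm(d1);d2/=np.linalg.norm(d2)
    k=np.linalg.lstsq(np.c_[d1,-d2],o2-o1,rcond=None)[0];a=o1+k[0]*d1;b=o2+k[1]*d2
    print(R.T@((a+b)/2-s['tcp_pos']),np.linalg.norm(a-b))
tri((335,242),(268,163));tri((345,242),(265,165))
for d in([0,.042,.011],[0,.042,0],[0,.042,-.01],[-.011,.042,0],[.011,.042,0]): print(d,proj('side',s['tcp_pos']+R@d).round(1))
print('cam in tool',np.array(viewer.camera_info('wrist')['T_tool_cam'])[:3,3])
E
```

```text
clk 5.65 tcp rack [ 0.0925 -0.151 ] z 0.0874 tooly-racky deg 0.06 tilt -1.0 F rack [ 0.29 -0.91  0.44] gap 0.0708
[ 0.01090874  0.0340791  -0.03563487] 0.0037350413802452846
[ 0.0064484   0.04044325 -0.02979254] 0.006701058322602675
[0, 0.042, 0.011] [263.4 175.8]
[0, 0.042, 0] [263.5 173.1]
[0, 0.042, -0.01] [263.5 170.5]
[-0.011, 0.042, 0] [260.1 171.7]
[0.011, 0.042, 0] [266.8 174.4]
cam in tool [ 7.25688538e-02 -3.46015392e-05 -1.59204240e-01]
```

Request:
{"method": "drive_tool", "body": {"series": [[[-0.09,0,0,0,0,0],[-0.09,0,0,0,0,0],[0,0,0.04,0,0,0],[0,0,0.04,0,0,0],[0,0,0.04,0,0,0],[0,0,0.04,0,0,0],[0,0,0,0,0,0]]]}}

```text
clock: 6.52
tcp_pos: [0.6, -0.166, 0.0677]
orientation: [-0.0, 0.107, 0.994, 0.0]
wrist_force: [-0.5, 0.1, 0.6]
finger_gap: 0.0705
grip_force: 0.0
```

```bash
python3 - <<'E'
from look import *
st();im=wlook(.04,-.146,.09)
b=viewer.read_camera('side');
save('w3.png',np.hstack([im[150:384,60:440],cv2.resize(b[104:224,190:350],(312,234),interpolation=cv2.INTER_CUBIC)]))
E
```

```text
clk 6.53 tcp rack [ 0.1134 -0.1509] z 0.0677 tooly-racky deg 0.06 tilt -1.0 F rack [-0.48  0.04  0.57] gap 0.0705
wrist [191. 117.  86.] [267.1, 99.5] 72963
wrist fit 0.013 [ 0.0414 -0.1457  0.0924]
```

View pics/w3.png

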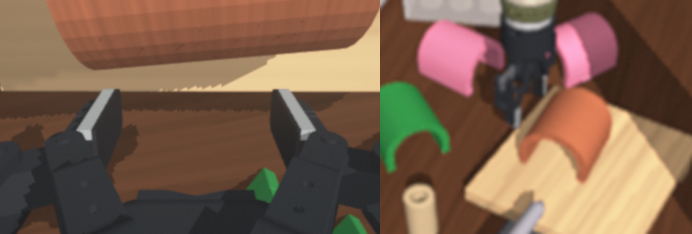

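Request:
{"method": "drive_tool", "body": {"series": [[[0,0,0.033,0,0,0],[0,0,0.033,0,0,0],[0.033,0,0,0,0,0],[0.033,0,0,0,0,0],[0.033,0,0,0,0,0],[0.033,0,0,0,0,0],[0.033,0,0,0,0,0]]]}}

```text
clock: 7.55
tcp_pos: [0.5814, -0.1623, 0.0606]
orientation: [0.001, 0.107, 0.994, -0.0]
wrist_force: [2.3, -1.7, 0.2]
finger_gap: 0.0704
grip_force: 1.2
```

```bash
python3 - <<'E'
from look import *
st();im=wlook(.04,-.146,.09)
E
```

```text
clk 7.55 tcp rack [ 0.0944 -0.1512] z 0.0606 tooly-racky deg 0.05 tilt -1.0 F rack [ 2.64 -1.12  0.21] gap 0.0704
wrist [182. 111.  81.] [283.2, 110.9] 87418
wrist fit 0.017 [ 0.0332 -0.1429  0.0219]
```

Request:
{"method": "drive_tool", "body": {"series": [[[0.034,0,0,0,0,0],[0.034,0,0,0,0,0],[0.034,0,0,0,0,0],[0.034,0,0,0,0,0],[0.034,0,0,0,0,0],[0.034,0,0,0,0,0],[0.034,0,0,0,0,0]]]}}

```text
clock: 8.52
tcp_pos: [0.5533, -0.156, 0.0605]
orientation: [0.0, 0.107, 0.994, -0.0]
wrist_force: [3.6, -0.4, 2.6]
finger_gap: 0.0708
grip_force: 2.3
```

```bash
python3 - <<'E'
from look import *
st();im=wlook(.004,-.143,.0)
E
```

```text
clk 8.53 tcp rack [ 0.0656 -0.1511] z 0.0605 tooly-racky deg 0.06 tilt -1.0 F rack [3.65 0.34 2.59] gap 0.0708
wrist [169. 103.  75.] [286.7, 115.1] 87923
wrist fit 0.016 [ 0.005  -0.1419 -0.0048]
```

Request:
{"method": "drive_tool", "body": {"series": [[[0.021,0,0,0,0,0],[0.021,0,0,0,0,0],[0,0,0,0,0,0],[-0.25,0,0,0,0,0],[0,0,-0.44,0,0,0],[0,0,-0.44,0,0,0],[0,0,0,0,0,0.0556],[0,0,0,0,0,0.0556],[0,0,0,0,0,0.0556],[0,0,0,0,0,0.0556],[0,0,0,0,0,0.0556],[0,0,0,0,0,0.0556],[0,0,0,0,0,0.0556],[0,0,0,0,0,0.0556],[0,0,0,0,0,0.0556],[-0.39,-0.38,0,0,0,0],[-0.39,-0.38,0,0,0,0],[0,0,0,0,0,0]]]}}

```text
clock: 10.88
tcp_pos: [0.4681, -0.2303, 0.1644]
orientation: [-0.003, 0.78, 0.625, -0.001]
wrist_force: [1.0, 0.5, 0.6]
finger_gap: 0.0705
grip_force: 0.0
```

Request:
{"method": "drive_tool", "body": {"series": [[[0,0,0.25,0,0,0],[0,0,0.25,0,0,0],[0,0,0.25,0,0,0],[0,0,0,0,0,0]]], "jaw": 0.32}}

```text
clock: 11.38
tcp_pos: [0.4708, -0.2276, 0.073]
orientation: [-0.004, 0.779, 0.627, -0.001]
wrist_force: [-0.3, 0.2, 0.5]
finger_gap: 0.0563
grip_force: 0.0
```

```bash
python3 - <<'E'
from look import *
s,R=st();im=wlook(.0,-.143,.0);save('w4.png',im)
for z in(-.03,-.01,.011): print(z,proj('wrist',s['tcp_pos']+R@[.011,.028,z]).round())
E
```

```text
clk 11.38 tcp rack [ 0.0003 -0.2387] z 0.073 tooly-racky deg -89.97 tilt -1.0 F rack [-0.39  0.16  0.5 ] gap 0.0563
wrist [164. 100.  73.] [252.2, 85.2] 42542
wrist fit 0.017 [-0.0015 -0.142  -0.001 ]
-0.03 [319. 240.]
-0.01 [312. 223.]
0.011 [305. 208.]
```

View pics/w4.png

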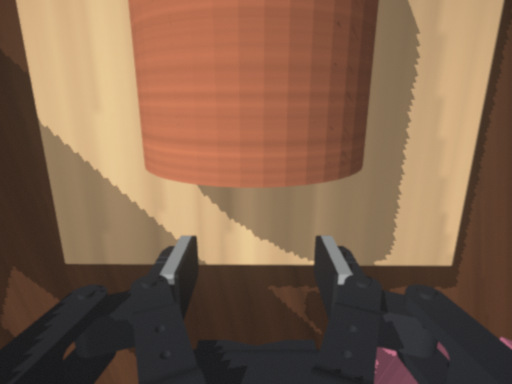

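Request:
{"method": "drive_tool", "body": {"series": [[[0.083,0,0,0,0,0],[0.083,0,0,0,0,0],[0.042,0,0,0,0,0],[0.042,0,0,0,0,0],[0.042,0,0,0,0,0],[0.042,0,0,0,0,0],[0.042,0,0,0,0,0],[0.042,0,0,0,0,0],[0.042,0,0,0,0,0],[0.042,0,0,0,0,0],[0.042,0,0,0,0,0],[0.042,0,0,0,0,0],[0.042,0,0,0,0,0],[0.042,0,0,0,0,0],[0.042,0,0,0,0,0],[0.042,0,0,0,0,0]]], "jaw": 0}}

```text
clock: 13.48
tcp_pos: [0.4927, -0.1414, 0.0759]
orientation: [0.0, 0.779, 0.627, 0.0]
wrist_force: [-2.5, -4.5, 2.9]
finger_gap: 0.0426
grip_force: 2.5
```

```bash
python3 - <<'E'
from look import *
s,R=st();im=wlook(.0,-.09,.0);save('w5.png',im)
E
```

```text
clk 13.47 tcp rack [ 0.0033 -0.1497] z 0.0759 tooly-racky deg -90.01 tilt -1.0 F rack [-1.5  -4.96  2.92] gap 0.0426
wrist [148.  91.  66.] [247.4, 120.8] 56702
wrist fit 0.013 [-0.0016 -0.0846  0.0046]
```

View pics/w5.png

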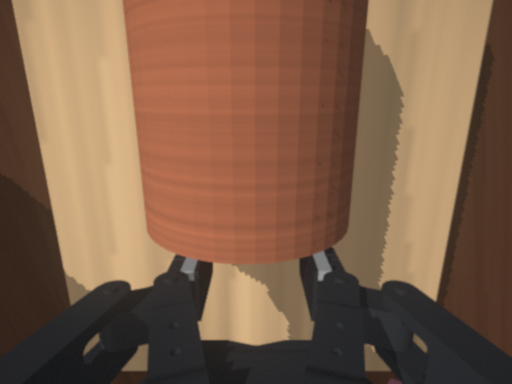

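Request:
{"method": "drive_tool", "body": {"series": [[[0.042,0,0,0,0,0],[0.042,0,0,0,0,0],[0.042,0,0,0,0,0],[0.042,0,0,0,0,0],[0.042,0,0,0,0,0],[0.042,0,0,0,0,0],[0.042,0,0,0,0,0],[0.042,0,0,0,0,0],[0.042,0,0,0,0,0],[0.042,0,0,0,0,0],[0.042,0,0,0,0,0],[0.042,0,0,0,0,0],[0.042,0,0,0,0,0],[0.042,0,0,0,0,0]]]}}

```text
clock: 15.32
tcp_pos: [0.5081, -0.0728, 0.0762]
orientation: [0.0, 0.779, 0.627, 0.0]
wrist_force: [-1.3, -4.6, 4.1]
finger_gap: 0.0429
grip_force: 2.4
```

```bash
python3 - <<'E'
from look import *
s,R=st();im=wlook(.0,-.015,.0)
E
```

```text
clk 15.32 tcp rack [ 0.0037 -0.0794] z 0.0762 tooly-racky deg -90.02 tilt -1.0 F rack [-0.32 -4.79  4.12] gap 0.0429
wrist [152.  93.  68.] [245.5, 119.4] 56985
wrist fit 0.019 [-0.001  -0.0149  0.0003]
```

Request:
{"method": "drive_tool", "body": {"series": [[[0.033,0,0,0,0,0],[0.033,0,0,0,0,0],[0.033,0,0,0,0,0],[0.033,0,0,0,0,0],[0.033,0,0,0,0,0],[0.033,0,0,0,0,0],[0.033,0,0,0,0,0],[0.033,0,0,0,0,0],[0.033,0,0,0,0,0],[0.033,0,0,0,0,0]]]}}

```text
clock: 16.68
tcp_pos: [0.5162, -0.0338, 0.0759]
orientation: [0.0, 0.779, 0.627, 0.0]
wrist_force: [-0.2, -1.9, -1.4]
finger_gap: 0.0429
grip_force: 1.0
```

```bash
python3 - <<'E'
from look import *
s,R=st();im=wlook(.0,.025,.0);look(RK,guess=rk2w(0,.025,0),cams=('side',))
b=viewer.read_camera('side');save('s6.png',np.hstack([im[:,60:400],cv2.resize(b[130:290,170:340],(408,384),interpolation=cv2.INTER_CUBIC)]))
E
```

```text
clk 16.68 tcp rack [ 0.0034 -0.0396] z 0.0759 tooly-racky deg -90.01 tilt -1.0 F rack [ 0.17 -1.86 -1.45] gap 0.0429
wrist [169. 103.  75.] [248.1, 123.2] 56302
wrist fit 0.02 [-0.0001  0.0252  0.0017]
side [193. 112.  78.] [274.3, 219.1] 1809
['side'] [ 0.5285  0.0243 -0.2009] 0.028 rel [0.003  0.0198 0.014 ]
```

View pics/s6.png

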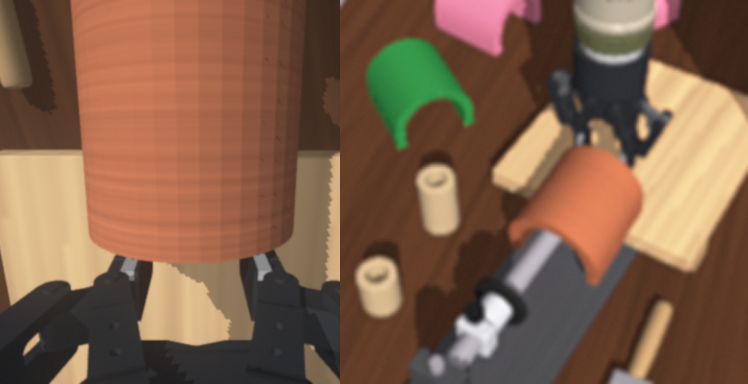

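Request:
{"method": "drive_tool", "body": {"series": [[[0.033,0,0,0,0,0],[0.033,0,0,0,0,0],[0.033,0,0,0,0,0],[0.033,0,0,0,0,0],[0.033,0,0,0,0,0],[0.033,0,0,0,0,0],[0.033,0,0,0,0,0],[0.033,0,0,0,0,0],[0.033,0,0,0,0,0],[0.033,0,0,0,0,0],[0.033,0,0,0,0,0],[0.033,0,0,0,0,0],[0.033,0,0,0,0,0]]]}}

```text
clock: 18.55
tcp_pos: [0.5273, 0.0164, 0.076]
orientation: [0.0, 0.779, 0.627, 0.0]
wrist_force: [-0.6, -2.8, -0.0]
finger_gap: 0.0429
grip_force: 1.4
```

```bash
python3 - <<'E'
from look import *
s,R=st();im=wlook(.0,.077,.0,z=.043);look(RK,z=.043,guess=rk2w(0,.077,0),cams=('side',))
print(rel(RK,np.r_[atz('top',(184.3,208.6),.1)[:2],0]))
E
```

```text
clk 18.55 tcp rack [0.0034 0.0118] z 0.076 tooly-racky deg -90.02 tilt -1.0 F rack [ 0.02 -2.91 -0.04] gap 0.0429
wrist [189. 116.  85.] [248.8, 119.0] 52686
wrist fit 0.018 [-0.0009  0.0768  0.0003]
side [189. 108.  76.] [261.7, 233.0] 1901
['side'] [ 0.5398  0.0748 -0.2242] 0.037 rel [ 0.0032  0.0715 -0.0093]
[-7.33644620e-05  1.70030413e-01  2.14900000e-01]
```

Request:
{"method": "drive_tool", "body": {"series": [[[0.033,0,0,0,0,0],[0.033,0,0,0,0,0],[0.033,0,0,0,0,0],[0.033,0,0,0,0,0],[0.033,0,0,0,0,0],[0.013,0,0,0,0,0],[0.013,0,0,0,0,0],[0.013,0,0,0,0,0]]]}}

```text
clock: 19.75
tcp_pos: [0.5324, 0.0401, 0.076]
orientation: [0.0, 0.779, 0.627, 0.0]
wrist_force: [-0.5, -3.1, 2.4]
finger_gap: 0.0425
grip_force: 2.0
```

Request:
{"method": "drive_tool", "body": {"series": [[[0.0125,0,0,0,0,0],[0.0125,0,0,0,0,0]]]}}

```text
clock: 20.0
tcp_pos: [0.5331, 0.0431, 0.076]
orientation: [0.0, 0.779, 0.627, 0.0]
wrist_force: [-1.3, -4.4, 2.1]
finger_gap: 0.0424
grip_force: 2.0
```

Request:
{"method": "drive_tool", "body": {"series": [[[0.0125,0,0,0,0,0],[0.0125,0,0,0,0,0]]]}}

```text
clock: 20.25
tcp_pos: [0.5337, 0.046, 0.076]
orientation: [0.0, 0.779, 0.627, 0.0]
wrist_force: [-0.6, -4.2, 2.7]
finger_gap: 0.0425
grip_force: 2.1
```

```bash
python3 - <<'E'
from look import *
s,R=st();im=wlook(.0,.103,.0,z=.043);st()
E
```

```text
clk 20.25 tcp rack [0.0034 0.0421] z 0.076 tooly-racky deg -90.02 tilt -1.0 F rack [ 0.35 -4.22  2.7 ] gap 0.0425
wrist [204. 128.  94.] [248.7, 116.7] 52580
wrist fit 0.018 [-0.0002  0.1073 -0.005 ]
clk 20.35 tcp rack [0.0034 0.0423] z 0.076 tooly-racky deg -90.0 tilt -1.0 F rack [ 0.48 -3.21  2.61] gap 0.0425
```

Request:
{"method": "drive_tool", "body": {"series": [[[0.0125,0,0,0,0,0],[0.0125,0,0,0,0,0]]]}}

```text
clock: 20.6
tcp_pos: [0.5344, 0.0489, 0.076]
orientation: [0.0, 0.779, 0.627, 0.0]
wrist_force: [-0.3, -3.9, 3.2]
finger_gap: 0.0427
grip_force: 2.2
```

Request:
{"method": "drive_tool", "body": {"series": [[[0.0125,0,0,0,0,0],[0.0125,0,0,0,0,0]]]}}

```text
clock: 20.85
tcp_pos: [0.5349, 0.0515, 0.076]
orientation: [0.0, 0.779, 0.627, -0.0]
wrist_force: [-2.0, -7.2, 2.4]
finger_gap: 0.0425
grip_force: 3.3
```

Request:
{"method": "drive_tool", "body": {"series": [[[0.01,0,0,0,0,0],[0,0,0,0,0,0]]]}}

```text
clock: 21.1
tcp_pos: [0.5351, 0.0525, 0.076]
orientation: [0.0, 0.779, 0.627, -0.0]
wrist_force: [-1.4, -6.7, 4.4]
finger_gap: 0.0428
grip_force: 3.2
```

```bash
python3 - <<'E'
from look import *
s,R=st();im=wlook(.0,.113,.0,z=.043);st()
E
```

```text
clk 21.1 tcp rack [0.0034 0.0488] z 0.076 tooly-racky deg -90.03 tilt -1.0 F rack [ 0.01 -6.83  4.4 ] gap 0.0428
wrist [207. 131.  96.] [249.7, 117.3] 52473
wrist fit 0.013 [-0.     0.114 -0.003]
clk 21.2 tcp rack [0.0034 0.0488] z 0.076 tooly-racky deg -90.03 tilt -1.0 F rack [-0.29 -6.89  2.84] gap 0.0427
```

Request:
{"method": "drive_tool", "body": {"series": [[[-0.005,0,0,0,0,0],[-0.005,0,0,0,0,0],[-0.005,0,0,0,0,0],[-0.005,0,0,0,0,0],[-0.005,0,0,0,0,0],[-0.005,0,0,0,0,0],[-0.005,0,0,0,0,0],[-0.005,0,0,0,0,0],[-0.005,0,0,0,0,0],[-0.005,0,0,0,0,0],[-0.01,0,0,0,0,0],[-0.01,0,0,0,0,0],[-0.05,0,0,0,0,0],[-0.1,0,0,0,0,0],[-0.2,0,0,0,0,0],[0,0,0,0,0,0]]]}}

```text
clock: 23.2
tcp_pos: [0.5241, 0.0022, 0.0759]
orientation: [-0.0, 0.78, 0.626, -0.0]
wrist_force: [0.8, 0.1, 0.1]
finger_gap: 0.0425
grip_force: 0.0
```

```bash
python3 - <<'E'
from look import *
s,R=st();im=wlook(.0,.113,.0,z=.043)
b=viewer.read_camera('side');look(RK,z=.043,guess=rk2w(0,.111,0),cams=('side',))
save('s7.png',np.hstack([im[:,60:400],cv2.resize(b[150:290,180:330],(411,384),interpolation=cv2.INTER_CUBIC)]))
E
```

```text
clk 23.2 tcp rack [ 0.0034 -0.0027] z 0.0759 tooly-racky deg -90.17 tilt -1.0 F rack [0.81 0.28 0.08] gap 0.0425
wrist [186. 114.  84.] [248.5, 59.8] 27918
wrist fit 0.02 [-0.0002  0.1144 -0.0015]Traceback (most recent call last):
  File "<stdin>", line 3, in <module>
  File "look.py", line 13, in look
    return p
           ^
UnboundLocalError: cannot access local variable 'p' where it is not associated with a value
```

Request:
{"method": "drive_tool", "body": {"series": [[[-0.2,0,-0.3,0,0,0],[0,0,-0.4,0,0,0],[0,0,-0.3,0,0,0],[-0.4,0,0,0,0,0],[0,0,0,0,0,0],[0,0,0,0,0,0]]]}}

```text
clock: 24.2
tcp_pos: [0.5089, -0.0661, 0.1956]
orientation: [-0.0, 0.779, 0.627, 0.0]
wrist_force: [-0.2, 0.0, -0.0]
finger_gap: 0.0425
grip_force: 0.0
```

```bash
python3 - <<'E'
from look import *
b=viewer.read_camera('side');t=viewer.read_camera('top');st()
r=lambda a:cv2.resize(a,(400,400),interpolation=cv2.INTER_CUBIC)
save('s8.png',np.hstack([r(b[160:290,190:320]),r(t[130:290,130:290])]))
E
```

```text
clk 24.3 tcp rack [ 0.003  -0.0722] z 0.1955 tooly-racky deg -89.95 tilt -1.0 F rack [ 0.04  0.46 -0.48] gap 0.0428
```

View pics/s8.png

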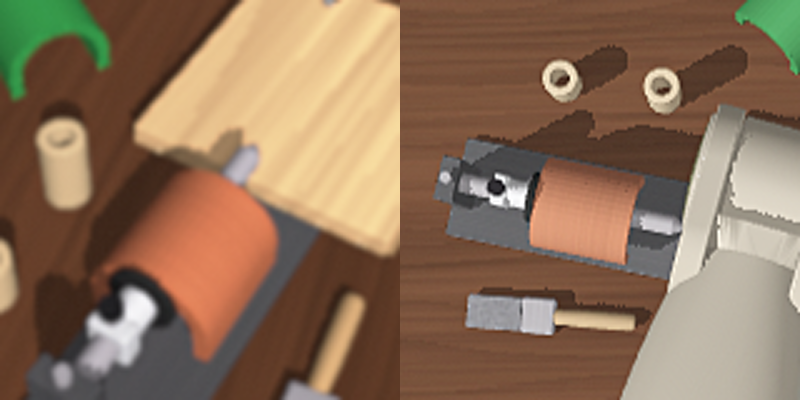

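The tile hangs on the bar alone: its front face is against the black disc in both the side view (about 150,290) and the top view (about 535,195). It is upright and clear of the board, and the props and brush are where they were.

```bash
python3 -c "
from workcell import order
print(order.hand_in())"
```

```text
the job is handed in; nothing more can be done
None
```

The terracotta tile was pushed onto the bar without being lifted, pressed into the buffer with roughly 3–4 N, and left hanging upright against it; the job was handed in at about 24 s, with props and brush undisturbed in the final pictures.

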